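Snap the lid of a food box shut all round

ROBOT

A 6-joint arm with a two-finger parallel gripper is mounted at the origin on the work surface. World frame = base frame: x ahead of the robot, y to its left, z up, the work surface at z = 0. Lengths are in m, angles in degrees, forces in N, time in s.
With the tool pointing down it reaches from about 0.25 to 0.725 m from the base axis. Payload 9.7 kg.
Tool frame: the origin (TCP) lies at the very end of the fingers, on their centre line; the grasp point (between the pads) lies grasp_offset behind it (grasp_offset is the distance from the TCP to the grasp point, in m); z points along the fingers, y is the line along which they close (so a half turn about z gives the same grasp; the last joint's range is limited). The gripper opens to 85 mm and grips with 20 to 120 N. Pads are 22 mm wide; open, the fingers measure 114 mm over their backs; the gripper's body (76 mm by 85 mm) begins 54 mm behind the grasp point. The pads swing forward as they close: fully open they stand 13 mm farther back than shut.
Start: joints at [69.958, 4.979, 10.078, 95.1, 0, 90], TCP at [0.188, 0.517, 0.231] pointing down, gripper open.
Joint ranges: [-179.16, 179.16], [-48.56, 103.87], [-65.8, 70.77], [-126.05, 130.52], [-82.76, 87.17], [-180, 180]. Speed limits (degrees/s): [127.2, 127.2, 147.25, 180, 180, 180].

INTERFACE

Orientations are given as [roll, pitch, yaw] about the fixed x, y, z axes, in that order (R = Rz(yaw) Ry(pitch) Rx(roll)).
In Python, from workcell import get_obs, camera, calibration, job_done, recognise, cut_out, mark_of, grasp_offset gives the robot as it stands.
- The arm moves only by the tool servo_tool, never from a script. Its argument "moves" is a list of rows, each a list of 3 entries, a list of its own where there are three numbers: the turn, a rotation vector about the tool's x, y, z in degrees, then the shift along the tool's x, y, z in m, then the opening in per cent of the stroke, from 0 (shut) to 100 (fully open). In form: [[[ax, ay, az], [x, y, z], claw], ...]. A call has 1 to 12 rows; each row shifts and turns the commanded pose from where the row before left it, along the tool's axes as they then stand; what a row does not reach is not made up. A row lasts 1/10 s, in which the tool goes at most 50 mm and 8.59 degrees, less where a joint would pass 70% of its speed; a pose out of reach is approached as far as the arm can. A call is refused whole if a number of a shift passes 0.05 or a number of a turn 8.59, either way. A call with a gripper value outside its range is refused whole. The fingers move at their own pace and stop on an object; "force" is the grip in N (left out, the last holds). Time passes only in rows, so rows that do not move let the fingers close. It gives the time, the measured TCP pose, the force, the opening and the grip force at its end, in the units of the state.
- get_obs(): the state, without advancing time (a new reading comes with each control period).
- camera(name): name is "scene" or "top" or "wrist"; returns (picture, depth): 420x560x3 uint8, red, green, blue; 420x560 float32, m along the optical axis (not along the pixel's ray), 0 where there is no reading.
- calibration(name): a dict with "camera_matrix" (3x3 intrinsics, pixels), "dist" ([k1, k2, p1, p2, k3] as OpenCV has them; the pictures are not rectified), "R" (3x3) and "t" (3): a world point X has camera coordinates R X + t. Camera axes: x right, y down, z forward; pixel columns grow to the right and rows downward; lengths in m; the calibration is good to about 2 mm. A picture is of the moment at which its call begins: read the wrist's pose just before it. calibration takes no time and is no camera call; for the wrist camera it gives the pose at the moment of the call.
- job_done(): hands the job in; it is judged then, once.
Trained networks look in the newest picture that a camera, given by its name, has taken for a name from the list of things; names that differ only in an ending like _2 or _b are one class to them, and where a whole thing is asked for, a point or a joint stands for the part that bears it (a point fixed in the world has none). Each returns a list of dicts, best first, with "score" (0 to 1); they miss things now and then, are a little off and sometimes report something else, mostly with a low value. They report only what shows in the picture. A call takes as long as a camera call.
- recognise(name, camera): "xyz" ([x, y, z] in m, in the coordinates of the camera as it stood for that picture, good to about 4 mm: the middle of the surface that is visible of it).
- cut_out(name, camera): "mask" (420x560 bool, what is visible of it).
- mark_of(name, camera): "xyz" ([x, y, z] in m, in the coordinates of the camera as it stood for that picture, good to about 4 mm: a listed point, or the origin of a listed thing).
The state is a dict: "time": time; "q": joint angles; "qd": joint speeds; "joint_efforts": joint torques, N m; "ee_pos": TCP position; "tcp_rot": TCP orientation; "wrist_force": force on the tool from outside, world axes, zero at the start; "torque": the same for the moment, N m; "opening": finger opening in m; "grasp_force": force on a finger pad.
Only numpy, scipy, OpenCV 4.12 (cv2) and the standard library are available. Lean on these libraries where they do the work, as an engineer would, in place of code of your own. Each camera call takes 0.05 s, during which the arm holds its last target. There are 200 camera calls.

TASK

The snap lid lies loosely on the glass food box: press down on its four green rim sections, one after another, until all four have clicked fully shut. Only press with the fingertips: do not lift, tip or push the box away from its place, and leave the other things on the counter alone. Finish with the hand clear.

Things in the scene. Friction and masses are not known exactly. Their poses are not given: they have to be found in the camera images.
- food_box: loose rectangular clear glass food box, 150 mm (its x) by 200 mm (its y), 68 mm high, 0.9 kg, with a snap lid already lying on it: a fixed white middle panel (86 x 136 mm, top 77 mm above the counter) framed by four green lid sections, each sliding straight down on its own. Origin at the centre of the underside; z up. Yaw varies
- rim_near_top (a point): lid section on the box's -x side (towards the robot at yaw 0): green bar 206 mm long (along the box's y), 33 mm wide; it runs over the corners; the point is the middle of its flat top face, marked with a white dot; it moves with the section: 88 mm above the counter when fully up, 80 mm when shut
- rim_near (a joint): downward travel of this section, m: 0 = fully up (open), 0.008 = fully shut against its stop. It is a stiff fit: it gives way to about 7 to 8 N and stays wherever it is pushed to. It starts between 0 and 0.004
- rim_far_top (a point): lid section on the box's +x side: green bar 206 mm long (along the box's y), 33 mm wide; it runs over the corners; the point is the middle of its flat top face, marked with a white dot; it moves with the section: 88 mm above the counter when fully up, 80 mm when shut
- rim_far (a joint): downward travel of this section, m: 0 = fully up (open), 0.008 = fully shut against its stop. It is a stiff fit: it gives way to about 7 to 8 N and stays wherever it is pushed to. It starts between 0 and 0.004
- rim_left_top (a point): lid section on the box's +y side: green bar 88 mm long (along the box's x), 31 mm wide, between the two long bars; the point is the middle of its flat top face, marked with a white dot; it moves with the section: 88 mm above the counter when fully up, 80 mm when shut
- rim_left (a joint): downward travel of this section, m: 0 = fully up (open), 0.008 = fully shut against its stop. It is a stiff fit: it gives way to about 7 to 8 N and stays wherever it is pushed to. It starts between 0 and 0.004
- rim_right_top (a point): lid section on the box's -y side: green bar 88 mm long (along the box's x), 31 mm wide, between the two long bars; the point is the middle of its flat top face, marked with a white dot; it moves with the section: 88 mm above the counter when fully up, 80 mm when shut
- rim_right (a joint): downward travel of this section, m: 0 = fully up (open), 0.008 = fully shut against its stop. It is a stiff fit: it gives way to about 7 to 8 N and stays wherever it is pushed to. It starts between 0 and 0.004
- jar: bystander: screw-top glass jar, 72 mm diameter, 115 mm high; origin under its centre
- plate: bystander: turquoise ceramic plate, 170 mm diameter, 18 mm high; origin under its centre
- mortar: bystander: grey stone mortar, 124 mm diameter, 85 mm high; origin under its centre
- pestle: bystander: grey stone pestle lying on the counter, 145 mm long (its x), 34 mm thick; origin under its middle
- ladle: bystander: stainless ladle lying on the counter, bowl 84 mm diameter and 30 mm high with the origin under it, handle running 270 mm to its -x
- mill: bystander: dark wooden pepper mill, 50 mm diameter, 125 mm high; origin under its centre

How it is judged (in metres and radians):
At the end, for the whole second after the job is handed in: all four lid sections are down by more than 6.5 of their 8 mm; the box stands upright (within 0.05 rad), at rest, within 30 mm of where it stood (value of joint each of rim_near, rim_far, rim_left, rim_right above 0.0065 m and distance of food_box from where it was at the start of the episode below 0.03 m and angle between food_box's own z axis and vertical below 0.05 rad and linear speed of food_box below 0.02 m/s); the robot touches nothing.
It fails at once if the box is lifted (more than 10 mm) (height (world z) of food_box above 0.01 m).
It fails at once if the box is tipped (more than 0.2 rad) (angle between food_box's own z axis and vertical above 0.2 rad).
It fails at once if the box is pushed more than 30 mm from its place (distance of food_box from where it was at the start of the episode above 0.03 m).
It fails at once if another thing on the counter is moved more than 25 mm (distance of any of jar, plate, mortar, pestle, ladle, mill from where it was at the start of the episode above 0.025 m).
It also fails if it takes over 48 s, if anything falls off the work surface, if the arm or the gripper's body presses on something with over 40 N, if the wrist force passes 120 N, or if a joint passes its speed limit or range.

## Working session

There is one attempt and no reset: what is moved stays moved. The work goes in short steps, Python scripts to look and compute and a tool call to move; the robot and the scene stay as the last step left them, time stands still between calls to the robot, and variables do not carry over. Pictures are saved under pics/ and viewed, at most 10 in all, crops included, and the job is handed in when it is done.

Besides the shell and the picture viewer there is one more tool, called after "Call:" in YAML: its name, and indented under it one key for each argument. servo_tool: Moves the arm, as the interface text tells. Its arguments: {"type":"object","properties":{"moves":{"type":"array"},"force":{"type":"number"}},"required":["moves"]}

```bash
mkdir -p pics
cat > h.py <<'E'
import numpy as np, cv2
from workcell import *
def world(p,c):
    k=calibration(c); return np.array(k["R"]).T@(np.array(p)-np.array(k["t"]))
E
python3 - <<'E'
from h import *
o=get_obs();print(o['ee_pos'],o['tcp_rot'],o['time'],grasp_offset,o['opening'])
for c in("top","scene"):
    im,d=camera(c);cv2.imwrite(f"pics/{c}.png",im[:,:,::-1])
    for n in["rim_near_top","rim_far_top","rim_left_top","rim_right_top","food_box"]:
        r=mark_of(n,c)
        print(c,n,[(round(x['score'],2),world(x['xyz'],c).round(3)) for x in r[:2]])
E
```

```text
[0.1884189  0.51648069 0.23059376] [-1.79926752e+02  4.55605181e-04  1.59957230e+02] 0.0 0.0187 0.08543836718152033
top rim_near_top [(0.63, array([ 0.512, -0.047,  0.082]))]
top rim_far_top [(0.87, array([ 0.629, -0.   ,  0.086])), (0.35, array([ 0.674, -0.33 , -0.006]))]
top rim_left_top [(0.83, array([0.538, 0.058, 0.083])), (0.35, array([ 0.632, -0.183,  0.003]))]
top rim_right_top [(0.62, array([ 0.601, -0.097,  0.083]))]
top food_box [(0.58, array([ 0.572, -0.022, -0.002]))]
scene rim_near_top [(0.75, array([ 0.51 , -0.043,  0.091]))]
scene rim_far_top [(0.87, array([0.628, 0.001, 0.086]))]
scene rim_left_top [(0.82, array([0.541, 0.06 , 0.087]))]
scene rim_right_top [(0.84, array([ 0.599, -0.106,  0.089]))]
scene food_box [(0.73, array([ 0.572, -0.027, -0.001]))]
```

View pics/top.png

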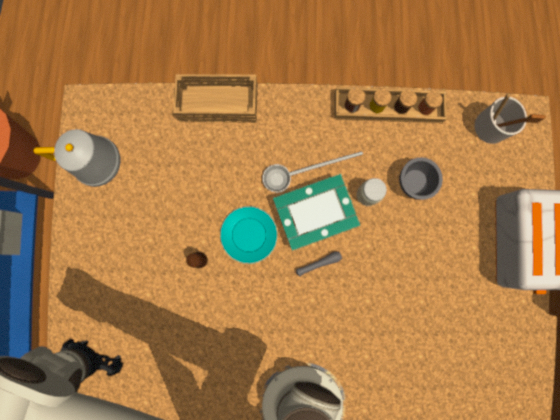

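View pics/scene.png

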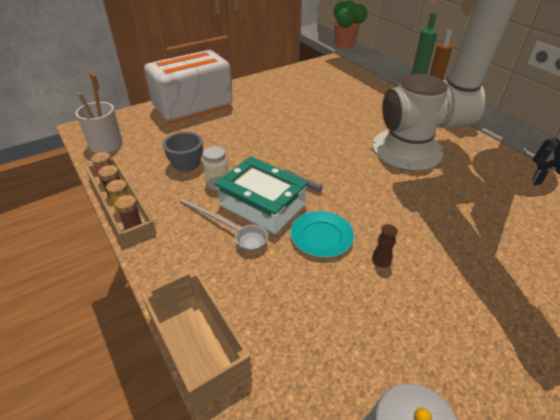

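The top picture shows the lid dots at about near (324,232), far (308,191), left (287,222) and right (346,201), with the jar at (374,190). Both views agree: box centre is about (0.571, -0.023), yaw about 21°, with near-far spacing 126 mm and left-right 171 mm. I'll turn the tool so the fingers run along box x, shut them, and move above the left section.

Call:
servo_tool:
  moves:
    - [[0, 0, 7], [0, 0, 0], 0]
    - [[0, 0, 7], [0, 0, 0], 0]
    - [[0, 0, 7], [0, 0, 0], 0]
    - [[0, 0, 7], [0, 0, 0], 0]
    - [[0, 0, 7], [0, 0, 0], 0]
    - [[0, 0, 7], [0, 0, 0], 0]
    - [[0, 0, 7], [0, 0, 0], 0]

```text
time: 1.3
ee_pos: [0.1885, 0.5167, 0.2313]
tcp_rot: [-180.0, -0.0, 110.7]
wrist_force: [-0.3, 0.1, -0.6]
opening: -0.0001
grasp_force: 0.0
```

Call:
servo_tool:
  moves:
    - [[0, 0, 0], [-0.0276, 0.0082, 0], 0]
    - [[0, 0, 0], [-0.0276, 0.0082, 0], 0]
    - [[0, 0, 0], [-0.0276, 0.0082, 0], 0]
    - [[0, 0, 0], [-0.0276, 0.0082, 0], 0]
    - [[0, 0, 0], [-0.0276, 0.0082, 0], 0]
    - [[0, 0, 0], [-0.0276, 0.0082, 0], 0]
    - [[0, 0, 0], [-0.0276, 0.0082, 0], 0]
    - [[0, 0, 0], [-0.0276, 0.0082, 0], 0]
    - [[0, 0, 0], [-0.0276, 0.0082, 0], 0]
    - [[0, 0, 0], [-0.0276, 0.0082, 0], 0]

```text
time: 2.3
ee_pos: [0.3644, 0.2873, 0.2314]
tcp_rot: [180.0, -0.0, 111.0]
wrist_force: [0.6, 1.0, -0.5]
opening: -0.0003
grasp_force: 0.0
```

Call:
servo_tool:
  moves:
    - [[0, 0, 0], [-0.0276, 0.0082, 0], 0]
    - [[0, 0, 0], [-0.0276, 0.0082, 0], 0]
    - [[0, 0, 0], [-0.0276, 0.0082, 0], 0]
    - [[0, 0, 0], [-0.0276, 0.0082, 0], 0]
    - [[0, 0, 0], [-0.0276, 0.0082, 0], 0]
    - [[0, 0, 0], [-0.0276, 0.0082, 0], 0]
    - [[0, 0, 0], [-0.0276, 0.0082, 0], 0]
    - [[0, 0, 0], [-0.0276, 0.0082, 0], 0]
    - [[0, 0, 0], [-0.0276, 0.0082, 0], 0]
    - [[0, 0, 0], [-0.0276, 0.0082, 0], 0]
    - [[0, 0, 0], [0, 0, 0], 0]

```text
time: 3.4
ee_pos: [0.5404, 0.0576, 0.2306]
tcp_rot: [-180.0, 0.0, 110.8]
wrist_force: [-0.0, 0.2, -0.3]
opening: 0.0
grasp_force: 0.0
```

```bash
cat >> h.py <<'E'
C=["rim_near_top","rim_far_top","rim_left_top","rim_right_top"]
def tool(p):
    "shift in tool axes from the measured TCP to world point p"
    from scipy.spatial.transform import Rotation as Ro
    o=get_obs(); return Ro.from_euler('xyz',o['tcp_rot'],degrees=True).inv().apply(np.array(p)-o['ee_pos'])
E
python3 - <<'E'
from h import *
im,d=camera("wrist");cv2.imwrite("pics/w1.png",im[:,:,::-1])
for n in C+["food_box","jar"]:
    r=mark_of(n,"wrist"); print(n,[(round(x['score'],2),world(x['xyz'],"wrist").round(3)) for x in r[:2]])
camera("top");print([(x['score'],world(x['xyz'],"top").round(3)) for x in mark_of("jar","top")])
o=get_obs();print(o['time'],o['ee_pos'],o['tcp_rot'],o['q'],o['wrist_force'],o['opening'])
E
```

```text
rim_near_top [(0.95, array([ 0.51 , -0.042,  0.086]))]
rim_far_top [(0.81, array([0.628, 0.005, 0.085]))]
rim_left_top [(0.78, array([0.54 , 0.061, 0.085]))]
rim_right_top [(0.72, array([ 0.605, -0.106,  0.084]))]
food_box [(0.6, array([ 0.567, -0.024, -0.001]))]
jar [(0.66, array([ 0.634, -0.181,  0.002]))]
[(0.6, array([ 0.635, -0.187,  0.002]))]
3.85 [0.5388458  0.0604175  0.23153915] [1.79975502e+02 5.25536950e-03 1.11008696e+02] [6.39693131e+00 3.88156249e+00 8.93998566e+00 9.50333920e+01
 1.09458804e-03 7.53882340e+01] [0.29229826 0.55767168 0.3913162 ] 0.00019509227782216852
```

View pics/w1.png

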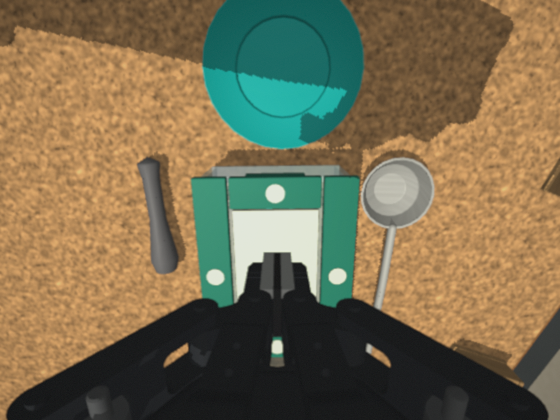

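The wrist picture shows the lid square to the hand: left dot (275,193), near (215,277), far (337,276). The shut fingers are centred on the lid's axis. The TCP is within 2 mm of the left point, so I'll press there.

Call:
servo_tool:
  moves:
    - [[0, 0, 0], [0, 0, 0.026], 0]
    - [[0, 0, 0], [0, 0, 0.026], 0]
    - [[0, 0, 0], [0, 0, 0.026], 0]
    - [[0, 0, 0], [0, 0, 0.026], 0]
    - [[0, 0, 0], [0, 0, 0.026], 0]
    - [[0, 0, 0], [0, 0, 0.004], 0]
    - [[0, 0, 0], [0, 0, 0.004], 0]
    - [[0, 0, 0], [0, 0, 0.003], 0]
    - [[0, 0, 0], [0, 0, 0.003], 0]
    - [[0, 0, 0], [0, 0, 0.003], 0]

```text
time: 4.85
ee_pos: [0.5397, 0.06, 0.0852]
tcp_rot: [179.9, 0.0, 111.0]
wrist_force: [-1.0, -0.5, 6.9]
opening: 0.0
grasp_force: 3.6
```

Call:
servo_tool:
  moves:
    - [[0, 0, 0], [0, 0, 0.002], 0]
    - [[0, 0, 0], [0, 0, 0.001], 0]
    - [[0, 0, 0], [0, 0, 0.001], 0]
    - [[0, 0, 0], [0, 0, 0.001], 0]

```text
time: 5.25
ee_pos: [0.5397, 0.06, 0.0807]
tcp_rot: [179.9, 0.0, 111.0]
wrist_force: [-1.3, -0.3, 6.3]
opening: 0.0003
grasp_force: 3.5
```

Force is about 7 N and the section is sliding. I'll press on until the force rises at the stop.

Call:
servo_tool:
  moves:
    - [[0, 0, 0], [0, 0, 0.001], 0]
    - [[0, 0, 0], [0, 0, 0.001], 0]
    - [[0, 0, 0], [0, 0, 0], 0]

```text
time: 5.55
ee_pos: [0.5398, 0.06, 0.0799]
tcp_rot: [179.8, 0.0, 111.0]
wrist_force: [-5.4, -0.5, 15.9]
opening: -0.0001
grasp_force: 8.1
```

16 N at z = 0.080, so left is shut. Next is near.

Call:
servo_tool:
  moves:
    - [[0, 0, 0], [0, 0, -0.0175], 0]
    - [[0, 0, 0], [0, 0, -0.0175], 0]
    - [[0, 0, 0], [-0.0214, -0.0161, 0], 0]
    - [[0, 0, 0], [-0.0214, -0.0161, 0], 0]
    - [[0, 0, 0], [-0.0214, -0.0161, 0], 0]
    - [[0, 0, 0], [-0.0214, -0.0161, 0], 0]
    - [[0, 0, 0], [0, 0, 0], 0]
    - [[0, 0, 0], [0, 0, 0.01], 0]
    - [[0, 0, 0], [0, 0, 0.008], 0]

```text
time: 6.45
ee_pos: [0.5098, -0.0426, 0.0935]
tcp_rot: [180.0, -0.0, 111.0]
wrist_force: [-0.4, 0.2, -0.7]
opening: -0.0
grasp_force: 0.0
```

Call:
servo_tool:
  moves:
    - [[0, 0, 0], [0, 0, 0.003], 0]
    - [[0, 0, 0], [0, 0, 0.003], 0]
    - [[0, 0, 0], [0, 0, 0.003], 0]
    - [[0, 0, 0], [0, 0, 0.003], 0]
    - [[0, 0, 0], [0, 0, 0.002], 0]
    - [[0, 0, 0], [0, 0, 0.001], 0]
    - [[0, 0, 0], [0, 0, 0.001], 0]
    - [[0, 0, 0], [0, 0, 0.001], 0]
    - [[0, 0, 0], [0, 0, 0], 0]

```text
time: 7.35
ee_pos: [0.5097, -0.0426, 0.0799]
tcp_rot: [179.9, 0.0, 111.0]
wrist_force: [-10.0, 2.6, 21.5]
opening: 0.0
grasp_force: 10.6
```

21 N at z = 0.080, so near is shut. Next is right, with the fingers kept along box x, away from the jar.

Call:
servo_tool:
  moves:
    - [[0, 0, 0], [0, 0, -0.018], 0]
    - [[0, 0, 0], [0, 0, -0.018], 0]
    - [[0, 0, 0], [-0.0226, 0.0159, 0], 0]
    - [[0, 0, 0], [-0.0226, 0.0159, 0], 0]
    - [[0, 0, 0], [-0.0226, 0.0159, 0], 0]
    - [[0, 0, 0], [-0.0226, 0.0159, 0], 0]
    - [[0, 0, 0], [0, 0, 0], 0]
    - [[0, 0, 0], [0, 0, 0.01], 0]
    - [[0, 0, 0], [0, 0, 0.008], 0]

```text
time: 8.25
ee_pos: [0.6007, -0.1043, 0.0943]
tcp_rot: [-180.0, -0.0, 111.0]
wrist_force: [-0.5, -0.6, -0.3]
opening: -0.0002
grasp_force: 0.0
```

Call:
servo_tool:
  moves:
    - [[0, 0, 0], [0, 0, 0.003], 0]
    - [[0, 0, 0], [0, 0, 0.003], 0]
    - [[0, 0, 0], [0, 0, 0.003], 0]
    - [[0, 0, 0], [0, 0, 0.003], 0]
    - [[0, 0, 0], [0, 0, 0.002], 0]
    - [[0, 0, 0], [0, 0, 0.001], 0]
    - [[0, 0, 0], [0, 0, 0.001], 0]
    - [[0, 0, 0], [0, 0, 0.001], 0]
    - [[0, 0, 0], [0, 0, 0], 0]

```text
time: 9.15
ee_pos: [0.6011, -0.1045, 0.08]
tcp_rot: [179.9, 0.0, 111.0]
wrist_force: [-5.0, 2.1, 11.3]
opening: -0.0002
grasp_force: 5.4
```

Call:
servo_tool:
  moves:
    - [[0, 0, 0], [0, 0, 0.001], 0]
    - [[0, 0, 0], [0, 0, 0], 0]

```text
time: 9.35
ee_pos: [0.6012, -0.1045, 0.08]
tcp_rot: [179.9, 0.0, 111.0]
wrist_force: [-8.1, 2.0, 16.3]
opening: 0.0001
grasp_force: 8.4
```

Call:
servo_tool:
  moves:
    - [[0, 0, 0], [0, 0, -0.018], 0]
    - [[0, 0, 0], [0, 0, -0.018], 0]
    - [[0, 0, 0], [0.0223, 0.016, 0], 0]
    - [[0, 0, 0], [0.0223, 0.016, 0], 0]
    - [[0, 0, 0], [0.0223, 0.016, 0], 0]
    - [[0, 0, 0], [0.0223, 0.016, 0], 0]
    - [[0, 0, 0], [0, 0, 0], 0]
    - [[0, 0, 0], [0, 0, 0.01], 0]
    - [[0, 0, 0], [0, 0, 0.008], 0]

```text
time: 10.25
ee_pos: [0.6289, 0.0008, 0.0944]
tcp_rot: [-180.0, 0.0, 110.9]
wrist_force: [-0.1, -0.5, -0.3]
opening: -0.0
grasp_force: 0.0
```

Call:
servo_tool:
  moves:
    - [[0, 0, 0], [0, 0, 0.003], 0]
    - [[0, 0, 0], [0, 0, 0.003], 0]
    - [[0, 0, 0], [0, 0, 0.003], 0]
    - [[0, 0, 0], [0, 0, 0.003], 0]
    - [[0, 0, 0], [0, 0, 0.002], 0]
    - [[0, 0, 0], [0, 0, 0.001], 0]
    - [[0, 0, 0], [0, 0, 0.001], 0]
    - [[0, 0, 0], [0, 0, 0.001], 0]
    - [[0, 0, 0], [0, 0, 0], 0]

```text
time: 11.15
ee_pos: [0.6291, 0.0008, 0.08]
tcp_rot: [179.9, 0.1, 110.9]
wrist_force: [-5.1, -2.3, 10.5]
opening: 0.0001
grasp_force: 5.4
```

Right is shut. Far is at its stop, so I'll add one more millimetre there, then lift away clear to one side so the check picture is unblocked.

Call:
servo_tool:
  moves:
    - [[0, 0, 0], [0, 0, 0.001], 0]
    - [[0, 0, 0], [0, 0, 0], 0]

```text
time: 11.35
ee_pos: [0.6291, 0.0008, 0.08]
tcp_rot: [179.9, 0.1, 110.9]
wrist_force: [-7.7, -2.2, 16.8]
opening: 0.0002
grasp_force: 8.3
```

Call:
servo_tool:
  moves:
    - [[0, 0, 0], [0, 0, -0.025], 0]
    - [[0, 0, 0], [0, 0, -0.04], 0]
    - [[0, 0, 0], [0, 0, -0.04], 0]
    - [[0, 0, 0], [0, 0, -0.04], 0]
    - [[0, 0, 0], [0.02, -0.02, 0], 0]
    - [[0, 0, 0], [0.03, -0.02, 0], 0]
    - [[0, 0, 0], [0.03, -0.02, 0], 0]
    - [[0, 0, 0], [0.03, -0.02, 0], 0]
    - [[0, 0, 0], [0.03, -0.02, 0], 0]
    - [[0, 0, 0], [0, 0, 0], 0]
    - [[0, 0, 0], [0, 0, 0], 0]

```text
time: 12.45
ee_pos: [0.4856, 0.0966, 0.2228]
tcp_rot: [179.9, 0.0, 111.0]
wrist_force: [0.5, 0.5, 0.4]
opening: -0.0002
grasp_force: 0.0
```

Run:
```python
from h import *
im,d=camera("wrist")
cv2.imwrite("pics/w2.png",im[:,:,::-1])
k=calibration("wrist")
for n in C+["food_box"]:
    r=mark_of(n,"wrist"); print(n,[(round(x['score'],2),world(x['xyz'],"wrist").round(3)) for x in r[:1]])
K=np.array(k["camera_matrix"])
for n in C:
    m=cut_out(n,"wrist")
    if m:
        v,u=np.nonzero(m[0]["mask"]&(d>0)); p=cv2.undistortPoints(np.c_[u,v].astype(float)[:,None],K,np.array(k["dist"]))[:,0]
        z=d[v,u]; w=(np.c_[p,np.ones(len(p))]*z[:,None]-k["t"])@np.array(k["R"]); w=w[w[:,2]>.07]
        print(n,len(w),np.median(w,0).round(4))
o=get_obs();print(o['time'],o['ee_pos'],o['wrist_force'])
```

```text
rim_near_top [(0.45, array([ 0.423, -0.038,  0.005]))]
rim_far_top []
rim_left_top [(0.55, array([0.543, 0.055, 0.078]))]
rim_right_top [(0.24, array([ 0.57 , -0.024, -0.003]))]
food_box [(0.92, array([ 0.57 , -0.024, -0.002]))]
rim_near_top 1377 [0.4799 0.0314 0.079 ]
rim_far_top 2581 [0.6039 0.0592 0.079 ]
rim_left_top 2468 [0.5402 0.0609 0.079 ]
rim_right_top 2619 [0.6035 0.0592 0.079 ]
12.95 [0.48587477 0.09618222 0.22212308] [-0.1801241   0.45962653 -0.21379331]
```

View pics/w2.png

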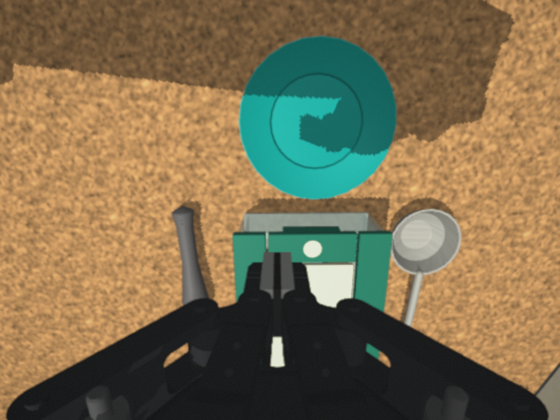

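The picture shows the lid with left dot (312,248), and near, left and far flush at z = 0.079. Right reached its stop at 0.080 with 16 N. The box hasn't moved and the hand is clear.

```bash
python3 -c "
from workcell import *
print(job_done())"
```

```text
the job is handed in; nothing more can be done
None
```

I pressed all four lid sections to their stops (z about 0.080 m, 16–21 N each), left the box within about 3 mm of where it stood with the hand clear, and handed the job in at about 13 s; the hand-in returned no verdict, and I confirmed the right section by force and height only, not by camera.

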